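# Turn the top leaf of the sample book

## Robot

A 6-joint arm with a two-finger parallel gripper is mounted at the origin on a cart in front of the work surface, level with it; the furniture and walls round the work are solid. World frame = base frame: x ahead of the robot, y to its left, z up, the work surface at z = 0. Lengths are in m, angles in degrees, forces in N, time in s.
With the tool pointing down it reaches from about 0.3 to 0.875 m from the base axis. Payload 4.2 kg.
Tool frame: the origin (TCP) lies at the very end of the fingers, on their centre line; the grasp point (between the pads) lies 19 mm behind it (arm.hold_point_z is the distance from the TCP to the grasp point, in m); z points along the fingers, y is the direction in which the jaws open and shut (so a half turn about z gives the same grasp; the last joint's range is limited). The gripper opens to 85 mm and grips with 20 to 120 N. Pads are 22 mm wide; open, the fingers measure 114 mm over their backs; the gripper's body (76 mm by 85 mm) begins 54 mm behind the grasp point. The pads swing forward as they close: fully open they stand 13 mm farther back than shut.
Start: joints at [63.197, 18.312, 89.639, -0, 72.044, -1.146], TCP at [0.249, 0.518, 0.2] pointing down, gripper open.
Joint ranges: [-177.97, 177.97], [-48.28, 115.42], [12.27, 149.76], [-77.06, 257.06], [2.81, 150.46], [-146.56, 146.56]. Speed limits (degrees/s): [147.25, 147.25, 180, 180, 180, 180].

## Interface

Orientations are given as [roll, pitch, yaw] about the fixed x, y, z axes, in that order (R = Rz(yaw) Ry(pitch) Rx(roll)).
In Python, from cell import arm, vision gives the robot as it stands.
- The arm moves only by the shell command python3 -m crank 'ROWS' [FORCE]. ROWS is a JSON object of lists of equal length, an entry for each row: "slide": the shift along the tool's x, y, z in mm, a list of three; "angular": the turn, a rotation vector about the tool's x, y, z in degrees, a list of three; "jaw": the opening, from 0 (shut) to 1 (fully open). In form: {"slide": [[dx, dy, dz], ...], "angular": [[wx, wy, wz], ...], "jaw": [jaw, ...]}. A call has 1 to 12 rows; each row is the pose to reach, as a shift and turn from the pose measured when the call began, along the tool's axes at that moment; what a row does not reach only later rows make up. A row lasts 1/10 s, in which the tool goes at most 50 mm and 8.59 degrees, less where a joint would pass 70% of its speed; a pose out of reach is approached as far as the arm can. A call with a gripper value outside its range is refused whole. The fingers move at their own pace and stop on an object; FORCE is the grip in N (left out, the last holds). Time passes only in rows, so rows that repeat a pose let the fingers close. It gives the time, the measured TCP pose, the force and the opening at its end, in the units of the state.
- arm.state(): the state, without advancing time (a new reading comes with each control period).
- vision.get_image(name): name is "side" or "top" or "wrist"; returns a dict with "img" (420x560x3 uint8, blue, green, red), "depth" (420x560 float32, m along the optical axis (not along the pixel's ray), 0 where there is no reading), "camera_matrix" (3x3 intrinsics, pixels), "R" (3x3) and "t" (3): a world point X has camera coordinates R X + t. Camera axes: x right, y down, z forward; pixel columns grow to the right and rows downward; lengths in m; the calibration is good to about 2 mm. A picture is of the moment at which its call begins.
- arm.close_job(): hands the job in, once; it reports no verdict.
The state is a dict: "time_s": time; "joints": joint angles; "qvel": joint speeds; "joint_efforts": joint torques, N m; "position": TCP position; "orientation": TCP orientation; "ft_force": force on the tool from outside, world axes, zero at the start; "ft_torque": the same for the moment, N m; "grip_width": finger opening in m.
Only numpy, scipy, OpenCV 4.12 (cv2) and the standard library are available. Lean on these libraries where they do the work, as an engineer would, in place of code of your own. Each camera call takes 0.05 s, during which the arm holds its last target.

## Task

Turn the top leaf of the finish sample book on the stand over its spine, so that it lies fully flat on the left-hand side and the next leaf is uncovered. Push it over and down gently with the fingertips, without gripping it; leave the other two leaves lying as they are and do not move the loose things round the stand.

Things in the scene. Friction and masses are not known exactly. Their poses are not given: they have to be found in the camera images.
- stand: Fixed stand: plate 190 x 210 x 12 mm, wooden rails (tops 39 mm up), two grey end cheeks at x = +-86 mm (58 mm high, 52 mm along y) that carry the hinge rods. Origin: centre of its underside. Axes: x along the rods (away from the robot at yaw 0), y left, z up. Three rigid grey leaves, 150 mm along x, 4 mm thick, each with a 45 mm wide flat tab: two on the right (-y), one turned to the left.
- spine (a point): Middle of the top leaf's hinge rod, 50 mm above the bench over the stand's centre; axes as the stand's. The hinge line runs along x through it.
- top_tab (a point): Middle of the end of the top leaf's tab, half-way through its thickness; turns with the leaf. The tab is at the robot-side end: centred 45 mm to the -x side of the spine, 45 mm wide, its end 138 mm from the hinge line. The leaf proper ends 105 mm from it, so the outer 33 mm are tab alone with only the bench below. Own y points toward the hinge, z is up when flat on the right.
- top_leaf (a joint): Top leaf's angle about the hinge line through spine, rad: 0 = flat on the right (-y), 1.57 = upright, 3.14 = flat on the left (+y), its end stop, its middle plane again 50 mm above the bench. Starts ajar at 0.15 to 0.35. The hinge is stiff: the leaf (about 80 g) stays at any angle it is left at and takes about 1 to 1.5 N at the tab to turn.
- under_leaf (a joint): Angle of the next leaf, which lies below the top leaf on the right with its hinge rod 14 mm to the right of and 8 mm below that of the top leaf: 0 = flat on the right, grows as it is lifted. Its tab is at the far (+x) end, centred 45 mm to the +x side, its end 138 mm to the right of the spine. Leave at 0.
- turned_leaf (a joint): Angle of the leaf already turned: 0 = flat on the left, grows as it is lifted. Its tab is in the middle, its end 138 mm to the left of the spine, leaf middle 42 mm above the bench. Leave at 0.
- tape: Loose roll of black tape, 64 mm across, 18 mm high, lying flat to the left of the stand's near corner. Origin: centre of its underside. Not to be moved.
- bolt: Loose bolt standing on its head, 13 mm across, 46 mm high, behind the stand on the right. Origin: centre of its underside. Not to be moved.
- spare_terminal: Loose black terminal block, 50 x 20 x 22 mm, behind the stand on the left. Origin: centre of its underside. Not to be moved.
- marker: Loose marker pen, 17 x 135 x 16 mm, lying in front of the stand. Origin: centre of its underside. Not to be moved.

How it is judged (in metres and radians):
On the way:
1. the top leaf is turned through upright (value of joint top_leaf between 1.35 and 2.6 rad), for 0.1 s.
At the end, for the whole second after the job is handed in: The top leaf lies at rest flat on the left side (within 5 degrees of its stop); the other two leaves lie flat as they were (within 0.08 rad) (value of joint top_leaf above 3.05 rad and velocity of joint top_leaf between -0.05 and 0.05 rad/s and value of joint each of under_leaf, turned_leaf below 0.08 rad); the robot touches nothing.
It fails at once if another leaf was lifted (value of joint any of under_leaf, turned_leaf above 0.15 rad).
It fails at once if the leaf was flung over (velocity of joint top_leaf above 6 rad/s).
It fails at once if the leaf was gripped or forced while it was being turned (over 20 N of finger force before it is nearly flat) (contact force between the fingers and top_leaf above 20 N and value of joint top_leaf below 2.9 rad).
It fails at once if the leaf was pressed down hard (over 60 N) (contact force between the fingers and top_leaf above 60 N).
It fails at once if a loose thing was moved or lifted (distance of any of tape, bolt, spare_terminal, marker from where it was at the start of the episode above 0.02 m).
It also fails if it takes over 38 s, if anything falls off the work surface, if the arm or the gripper's body presses on something with over 40 N, if the wrist force passes 120 N, or if a joint passes its speed limit or range.

## Working session

There is one attempt and no reset: what is moved stays moved. The work goes in short steps, Python scripts to look and compute and a shell command to move; the robot and the scene stay as the last step left them, time stands still between calls to the robot, and variables do not carry over. Pictures are saved under pics/ and viewed, and the job is handed in when it is done.

```bash
ls; mkdir -p pics
python3 - <<'E'
from cell import arm, vision
import cv2
print(arm.state())
for n in("top","side","wrist"):
    d=vision.get_image(n); cv2.imwrite(f"pics/{n}0.png",d["img"]); print(n,d["R"].round(3).tolist(),d["t"].round(3).tolist(),d["camera_matrix"].round(1).tolist())
E
```

```text
pics
{'time_s': 0.0, 'joints': array([ 6.31952480e+01,  1.83520802e+01,  8.97094381e+01,  1.11964260e-03,
        7.20423322e+01, -1.14660495e+00]), 'qvel': array([-0.0445697 , -0.00198154, -0.01110262,  0.11053451, -0.06518912,
       -0.03932994]), 'joint_efforts': array([-1.82153752e-03, -4.15517414e+01, -2.34159333e+01, -2.13661369e-04,
        8.27358454e-03, -2.52489110e-05]), 'position': array([0.24872803, 0.51781239, 0.19925735]), 'orientation': array([-1.79896191e+02, -3.14238016e-03,  1.54341504e+02]), 'ft_force': array([ 0.60691404, -0.65280459,  0.21487041]), 'ft_torque': array([-0.02953984, -0.00304681, -0.00452177]), 'grip_width': 0.08525913004864485}
top [[-0.014, -1.0, -0.002], [-0.999, 0.014, -0.042], [0.042, 0.002, -0.999]] [0.046, 0.566, 1.09] [[478.3, 0.0, 281.0], [0.0, 478.3, 218.6], [0.0, 0.0, 1.0]]
side [[0.979, -0.202, -0.01], [-0.138, -0.631, -0.763], [0.148, 0.749, -0.646]] [-0.565, 0.165, 0.843] [[532.1, 0.0, 272.7], [0.0, 532.1, 214.7], [0.0, 0.0, 1.0]]
wrist [[0.433, 0.901, -0.002], [0.86, -0.413, 0.299], [0.269, -0.131, -0.954]] [-0.573, -0.039, 0.381] [[315.4, 0.0, 282.8], [0.0, 315.4, 211.3], [0.0, 0.0, 1.0]]
```

View pics/top0.png

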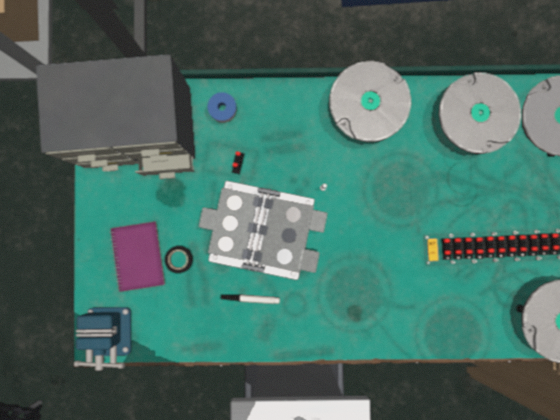

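View pics/side0.png

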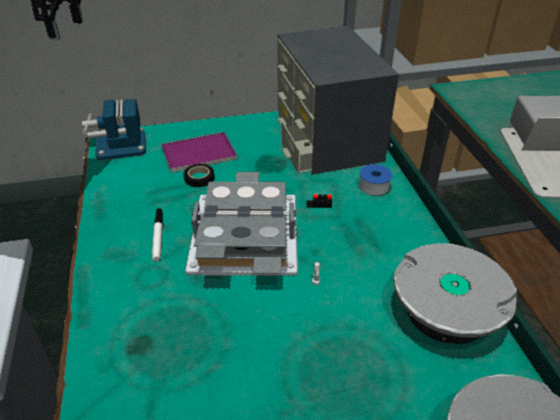

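The top view shows the stand at about (262,230), with its cheeks near (269,192) and (253,266). The top-leaf tab is at about (311,260), the under-leaf tab at (318,222) and the turned tab at (207,218). The marker is at (250,299), the tape at (179,259), the bolt at (324,187) and the terminal at (238,162). I'll enlarge it and read the depth.

```bash
cat > h.py <<'E'
import numpy as np, cv2
from cell import arm, vision
def cloud(d):
    K=d["camera_matrix"]; v,u=np.mgrid[:420,:560]; z=d["depth"]
    P=np.stack([(u-K[0,2])/K[0,0]*z,(v-K[1,2])/K[1,1]*z,z],-1)
    X=(P-d["t"])@d["R"]; X[z==0]=np.nan
    return X
E
python3 - <<'E'
from h import *
d=vision.get_image("top"); X=cloud(d)
np.save("X0.npy",X)
im=d["img"][150:310,150:350]; cv2.imwrite("pics/topz.png",cv2.resize(im,None,fx=4,fy=3.75,interpolation=cv2.INTER_CUBIC)[:600])
for n,u,v in [("cheekfar",269,192),("cheeknear",253,266),("tab",311,260),("tab",303,258),("tab",314,264),("undertab",320,222),("lefttab",207,218),("bench",350,250),("leaf",285,256),("leaf",293,214),("plateR",307,192)]:
    print(n,X[v,u].round(4))
d=vision.get_image("side"); im=d["img"][160:290,140:340]; cv2.imwrite("pics/sidez.png",cv2.resize(im,None,fx=4,fy=4,interpolation=cv2.INTER_CUBIC)); Y=cloud(d)
for n,u,v in [("tab",210,265),("tab",209,222)]: print(n,Y[v,u].round(4))
E
```

```text
cheekfar [0.6238 0.0642 0.0565]
cheeknear [0.4608 0.1015 0.0575]
tab [ 0.4729 -0.0254  0.0731]
tab [ 0.4774 -0.0082  0.0712]
tab [ 0.4643 -0.0316  0.0758]
undertab [ 0.5561 -0.0489  0.0417]
lefttab [0.5687 0.2043 0.042 ]
bench [ 0.4916 -0.1201  0.0042]
leaf [0.482  0.0308 0.0631]
leaf [0.5739 0.0118 0.0624]
plateR [ 0.6278 -0.023   0.0024]
tab [0.4688 0.0039 0.0155]
tab [0.4778 0.0658 0.0581]
```

View pics/topz.png

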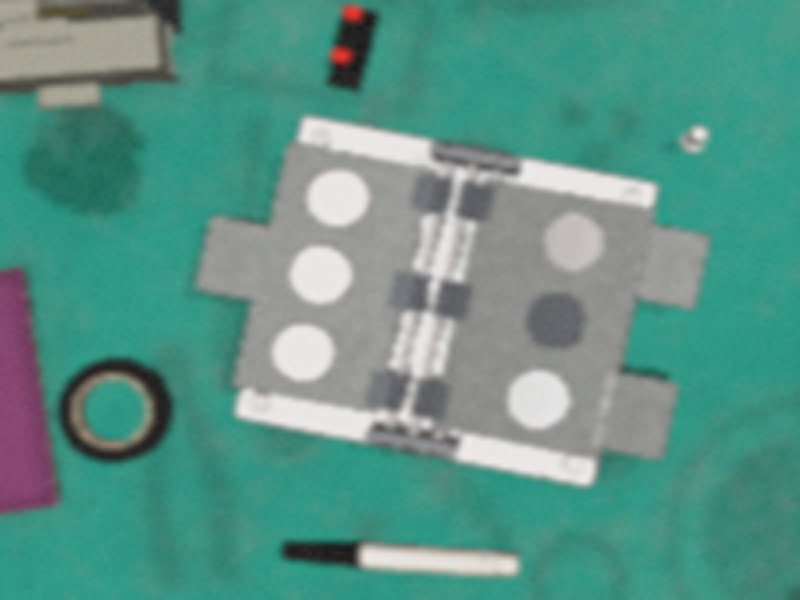

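View pics/sidez.png

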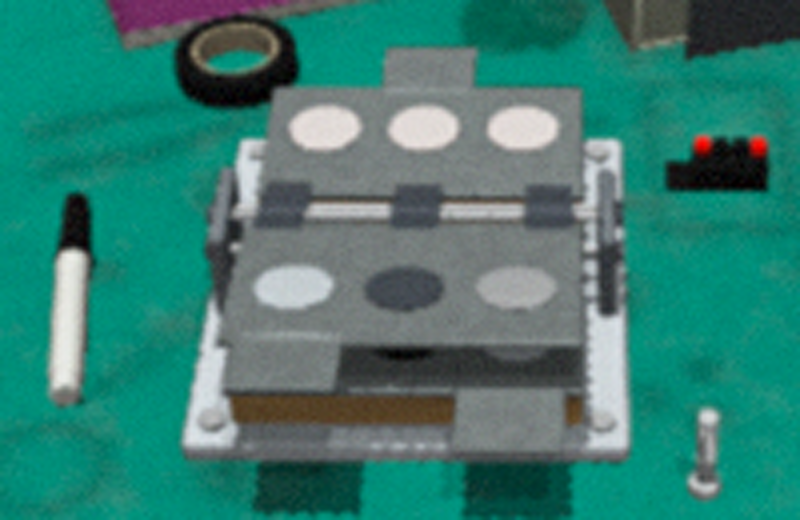

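The side zoom shows the top leaf ajar, with its tab at about (283,365) in the crop and nothing but bench under it. Next I'll measure the stand axes and the leaf plane.

Run:
```python
from h import *
d=vision.get_image("top"); X=cloud(d);K=d["camera_matrix"];R,t=d["R"],d["t"]
def ray(u,v,z):
    r=R.T@np.array([(u-K[0,2])/K[0,0],(v-K[1,2])/K[1,1],1]); c=-R.T@t
    return c+r*(z-c[2])/r[2]
c=[ray(150+x/4,150+y/3.75,0.012) for x,y in [(302,117),(657,183),(597,485),(235,418)]]
c=np.array(c); print(c.round(4),[np.linalg.norm(c[i]-c[i-1]).round(4) for i in range(4)])
o=c.mean(0); a=(c[0]+c[1]-c[2]-c[3]); b=(c[0]+c[3]-c[1]-c[2]); y1=np.degrees(np.arctan2(a[1],a[0]));y2=np.degrees(np.arctan2(-b[0],b[1]))
print("centre",o,"yaw",y1,y2)
yaw=np.radians((y1+y2)/2); ex=np.array([np.cos(yaw),np.sin(yaw),0]); ey=np.array([-ex[1],ex[0],0])
S=np.stack([(X-o)@ex,(X-o)@ey,X[...,2]],-1)
def med(x0,x1,y0,y1,zmin=.02):
    m=(S[...,0]>x0)&(S[...,0]<x1)&(S[...,1]>y0)&(S[...,1]<y1)&(S[...,2]>zmin); return m.sum(),np.median(S[m],0).round(4)
for y in range(-140,145,10): print(y,med(-.06,-.03,y/1e3-.005,y/1e3+.005))
print("under tab",med(.03,.06,-.135,-.11)); print("left tab",med(-.015,.015,.11,.135))
print("bench",np.nanmedian(X[200:260,340:370,2]))
for n,u,v,z in [("tape",178,259,.018),("bolt",323.5,187,.046),("term",238,162,.022),("markL",221,297,.01),("markR",280,300,.01)]:
    w=ray(u,v,z); print(n,((w-o)@ex).round(3),((w-o)@ey).round(3))
```

```text
[[ 0.6546  0.1656  0.012 ]
 [ 0.6109 -0.0389  0.012 ]
 [ 0.4264 -0.0014  0.012 ]
 [ 0.4701  0.2058  0.012 ]] [np.float64(0.1889), np.float64(0.2091), np.float64(0.1883), np.float64(0.2117)]
centre [0.54049225 0.08275745 0.012     ] yaw -11.882369429759084 -11.991157989527506
-140 (np.int64(0), array([nan, nan, nan]))
-130 (np.int64(61), array([-0.0454, -0.1296,  0.0755]))
-120 (np.int64(66), array([-0.0448, -0.1199,  0.0738]))
-110 (np.int64(64), array([-0.0452, -0.1098,  0.0713]))
-100 (np.int64(65), array([-0.0448, -0.0998,  0.0699]))
-90 (np.int64(61), array([-0.046 , -0.0894,  0.0679]))
-80 (np.int64(62), array([-0.0446, -0.08  ,  0.0667]))
-70 (np.int64(62), array([-0.0457, -0.0698,  0.0655]))
-60 (np.int64(62), array([-0.0445, -0.06  ,  0.064 ]))
-50 (np.int64(61), array([-0.0452, -0.0501,  0.0614]))
-40 (np.int64(64), array([-0.0446, -0.0402,  0.0595]))
-30 (np.int64(60), array([-0.0453, -0.03  ,  0.0576]))
-20 (np.int64(61), array([-0.0446, -0.0202,  0.0558]))
-10 (np.int64(54), array([-0.0465, -0.0105,  0.0542]))
0 (np.int64(44), array([-0.0495,  0.0008,  0.053 ]))
10 (np.in
[... 306 characters left out ...]
.0451]))
70 (np.int64(61), array([-0.0445,  0.0699,  0.045 ]))
80 (np.int64(60), array([-0.0452,  0.08  ,  0.0452]))
90 (np.int64(62), array([-0.0448,  0.0899,  0.0441]))
100 (np.int64(58), array([-0.0448,  0.1002,  0.0438]))
110 (np.int64(9), array([-0.0485,  0.1053,  0.0431]))
120 (np.int64(0), array([nan, nan, nan]))
130 (np.int64(0), array([nan, nan, nan]))
140 (np.int64(0), array([nan, nan, nan]))
under tab (np.int64(149), array([ 0.0446, -0.1225,  0.0436]))
left tab (np.int64(149), array([0.0002, 0.1225, 0.0439]))
bench 0.0018626654152877745
tape -0.102 0.175
bolt 0.121 -0.118
term 0.143 0.084
markL -0.169 0.062
markR -0.149 -0.072
  return _methods._mean(a, axis=axis, dtype=dtype,
  ret = um.true_divide(
```

Measurements fit the sizes given: the plate comes out at 189 x 210 mm, yaw about -11.9°, and the leaf angle about 0.18 rad. I'll write a helper that converts stand-frame targets to tool-frame rows.

```bash
cat >> h.py <<'E'
from scipy.spatial.transform import Rotation as Ro
O=np.array([.5405,.0828,0]); YAW=-11.94
B=Ro.from_euler('z',YAW,degrees=True).as_matrix()
def cur():
    s=arm.state(); return s,np.array(s['position']),Ro.from_euler('xyz',s['orientation'],degrees=True).as_matrix()
def rows(tgts):
    s,p,R=cur()
    print("t",round(s['time_s'],2),"stand pos",(B.T@(p-O)*1e3).round(1),"rpy",s['orientation'].round(1),"F",(B.T@s['ft_force']).round(1),"j",s['joints'].round(0),"w",round(s['grip_width'],4))
    for x,y,z,tau in tgts:
        T=Ro.from_euler('xyz',[180-tau,0,180+YAW],degrees=True).as_matrix()
        w=B@np.array([x,y,z])/1e3+O
        print([x,y,z,tau],"slide",(R.T@(w-p)*1e3).round(0),"ang",Ro.from_matrix(R.T@T).as_rotvec(degrees=True).round(0))
HALF=13
def arc(th,tau,r=120,lead=0):
    th=np.radians(th); ta=np.radians(tau)
    e=np.array([-np.cos(th),np.sin(th)]); t=np.array([np.sin(th),np.cos(th)])
    a=np.array([np.cos(ta),np.sin(ta)])*HALF
    q=np.array([0,50])+r*e-t*(2+abs(a@t)-lead)
    return (-45,round(q[0],1),round(q[1],1),tau)
E
python3 - <<'E'
from h import *
rows([(-45,-210,180,0),(-45,-210,120,50)])
E
```

```text
t 0.3 stand pos [-375.4  365.6  199.9] rpy [-180.    -0.   154.3] F [-0.1 -0.6 -0.3] j [63. 18. 90. -0. 72. -1.] w 0.0851
[-45, -210, 180, 0] slide [-457. -481.   20.] ang [ -0.  -0. -14.]
[-45, -210, 120, 50] slide [-457. -481.   80.] ang [-50.   6. -13.]
```

```bash
python3 -m crank '{"slide":[[-30,-34,2],[-65,-68,4],[-100,-105,6],[-136,-143,8],[-172,-181,10],[-208,-219,10],[-244,-257,10],[-280,-295,10],[-316,-333,10],[-352,-371,10],[-388,-409,10],[-424,-447,15]],"angular":[[0,0,-2],[0,0,-4],[0,0,-6],[0,0,-8],[0,0,-10],[0,0,-12],[0,0,-14],[0,0,-14],[0,0,-14],[0,0,-14],[0,0,-14],[0,0,-14]],"jaw":[0,0,0,0,0,0,0,0,0,0,0,0]}'
python3 - <<'E'
from h import *
rows([(-45,-210,150,0),(-45,-210,120,50)])
E
```

```text
time_s: 1.5
position: [0.4313, -0.0493, 0.1872]
orientation: [-180.0, 0.1, 168.3]
ft_force: [0.7, -0.0, -0.4]
grip_width: 0.0
t 1.5 stand pos [ -79.5 -151.8  187.2] rpy [-1.800e+02  1.000e-01  1.683e+02] F [ 0.7  0.1 -0.4] j [ -8.   6. 108.  -0.  66. -86.] w 0.0
[-45, -210, 150, 0] slide [-34. -58.  37.] ang [-0.  0.  0.]
[-45, -210, 120, 50] slide [-34. -58.  67.] ang [-50.  -0.   0.]
```

```bash
python3 -m crank '{"slide":[[-10,-20,10],[-20,-40,20],[-34,-58,30],[-34,-58,40],[-34,-58,50],[-34,-58,60],[-34,-58,67],[-34,-58,67],[-34,-58,67],[-34,-58,67]],"angular":[[-8,0,0],[-16,0,0],[-24,0,0],[-32,0,0],[-40,0,0],[-48,0,0],[-50,0,0],[-50,0,0],[-50,0,0],[-50,0,0]],"jaw":[0,0,0,0,0,0,0,0,0,0]}'
python3 - <<'E'
from h import *
cv2.imwrite("pics/side1.png",vision.get_image("side")["img"])
rows([(-45,-210,40,60),(-45,-210,42,50)])
print(arc(10,55),arc(10,50))
E
```

```text
time_s: 2.5
position: [0.4534, -0.1127, 0.1213]
orientation: [130.1, 0.2, 168.4]
ft_force: [0.8, 0.3, -0.5]
grip_width: 0.0
t 2.55 stand pos [ -44.7 -209.3  121.4] rpy [130.1   0.2 168.4] F [-0.2 -0.3 -0.1] j [ -44.   28.  108.   41.   80. -144.] w 0.0
[-45, -210, 40, 60] slide [  1. -63.  52.] ang [-10.  -0.   0.]
[-45, -210, 42, 50] slide [  1. -61.  51.] ang [-0. -0.  0.]
(-45, np.float64(-120.6), np.float64(57.3), 55) (-45, np.float64(-120.5), np.float64(57.8), 50)
```

View pics/side1.png

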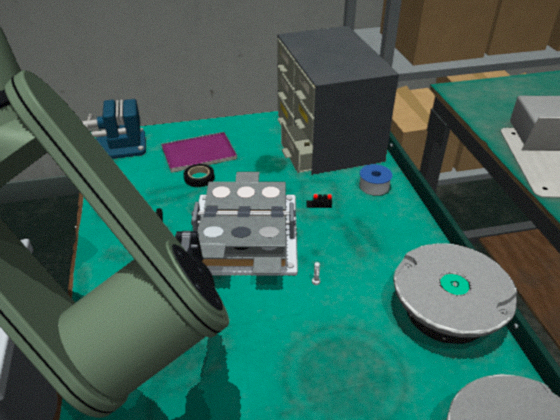

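The arm is over the right side at lower left, clear of everything. Joint 6 is at -144°, close to its limit, so I'll spin the tool half a turn about its own axis.

```bash
python3 -m crank '{"slide":[[0,0,0],[0,0,0],[0,0,0],[0,0,0],[0,0,0],[0,0,0],[0,0,0],[0,0,0],[0,0,0],[0,0,0],[0,0,0],[0,0,0]],"angular":[[0,0,8],[0,0,16],[0,0,24],[0,0,32],[0,0,40],[0,0,48],[0,0,56],[0,0,64],[0,0,72],[0,0,80],[0,0,88],[0,0,96]],"jaw":[0,0,0,0,0,0,0,0,0,0,0,0]}'
sed -i "s/T=Ro.from_euler('xyz',\[180-tau,0,180+YAW\],degrees=True).as_matrix()/T=Ro.from_euler('xyz',[180+tau,0,YAW],degrees=True).as_matrix()/" h.py
python3 - <<'E'
from h import *
rows([(-45,-210,120,50)])
E
```

```text
time_s: 3.75
position: [0.4538, -0.1122, 0.1225]
orientation: [-173.1, -49.4, 69.2]
ft_force: [0.3, 0.6, 0.6]
grip_width: -0.0003
t 3.75 stand pos [ -44.5 -208.7  122.5] rpy [-173.1  -49.4   69.2] F [0.1 0.7 0.6] j [-44.  28. 108.  41.  80. -47.] w -0.0003
[-45, -210, 120, 50] slide [-3. -0.  1.] ang [ 0.  0. 84.]
```

```bash
python3 -m crank '{"slide":[[0,0,0],[0,0,0],[0,0,0],[0,0,0],[0,0,0],[0,0,0],[0,0,0],[0,0,0],[0,0,0],[0,0,0],[0,0,0],[0,0,0]],"angular":[[0,0,8],[0,0,16],[0,0,24],[0,0,32],[0,0,40],[0,0,48],[0,0,56],[0,0,64],[0,0,72],[0,0,80],[0,0,84],[0,0,84]],"jaw":[0,0,0,0,0,0,0,0,0,0,0,0]}'
python3 - <<'E'
from h import *
rows([(-45,-200,45,55),(-45,-122,45,55)])
E
```

```text
time_s: 4.95
position: [0.4541, -0.1118, 0.1235]
orientation: [-130.3, -0.3, -11.7]
ft_force: [-0.3, 0.6, -0.3]
grip_width: 0.0001
t 4.95 stand pos [ -44.3 -208.2  123.5] rpy [-130.3   -0.3  -11.7] F [-0.5  0.5 -0.3] j [-44.  27. 108.  41.  80.  37.] w 0.0001
[-45, -200, 45, 55] slide [-1. 55. 57.] ang [5. 0. 0.]
[-45, -122, 45, 55] slide [ -1.   4. 116.] ang [5. 0. 0.]
```

```bash
python3 -m crank '{"slide":[[0,20,19],[0,40,38],[-1,59,60],[-1,59,60],[-1,59,60]],"angular":[[2,0,0],[4,0,0],[5,0,0],[5,0,0],[5,0,0]],"jaw":[0,0,0,0,0]}'
python3 - <<'E'
from h import *
rows([(-45,-125,40,55)])
cv2.imwrite("pics/side2.png",vision.get_image("side")["img"])
cv2.imwrite("pics/wr2.png",vision.get_image("wrist")["img"])
E
```

```text
time_s: 5.45
position: [0.4553, -0.1039, 0.0405]
orientation: [-125.3, -0.3, -11.6]
ft_force: [-1.1, -0.1, 0.3]
grip_width: 0.0001
t 5.45 stand pos [ -44.7 -200.3   40.5] rpy [-125.3   -0.3  -11.6] F [-1.1 -0.4  0.3] j [-45.  37. 112.  45.  75.  26.] w 0.0001
[-45, -125, 40, 55] slide [  0. -43.  62.] ang [0. 0. 0.]
```

View pics/wr2.png

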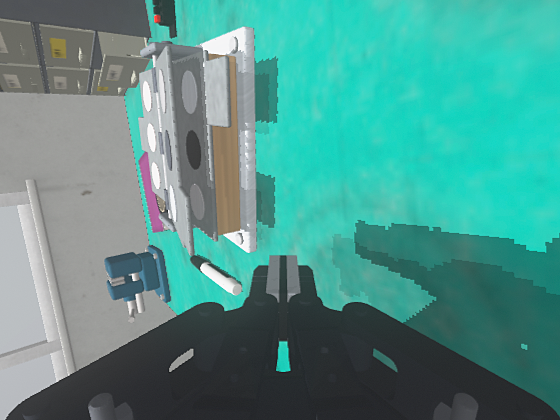

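The wrist view shows the closed fingertips at (284,260). The stand is ahead at upper left, the marker at (215,275) is well to the side, and the bolt is out of the way. Now I'll slide in under the tab.

```bash
python3 -m crank '{"slide":[[0,-10,14],[0,-20,28],[0,-30,43],[0,-43,62],[0,-43,62],[0,-43,62]],"angular":[[0,0,0],[0,0,0],[0,0,0],[0,0,0],[0,0,0],[0,0,0]],"jaw":[0,0,0,0,0,0]}'
python3 - <<'E'
from h import *
rows([arc(a,t) for a,t in [(15,55),(25,54),(35,52),(45,50)]])
d=vision.get_image("side");cv2.imwrite("pics/side3.png",cv2.resize(d["img"][130:310,80:360],None,fx=2.8,fy=2.8))
cv2.imwrite("pics/wr3.png",vision.get_image("wrist")["img"])
E
```

```text
time_s: 6.15
position: [0.4708, -0.0294, 0.0405]
orientation: [-125.4, -0.4, -11.5]
ft_force: [-1.2, -0.1, 0.0]
grip_width: -0.0002
t 6.15 stand pos [ -45.  -124.2   40.5] rpy [-125.4   -0.4  -11.5] F [-1.2 -0.3  0. ] j [-38.  35. 117.  51.  70.  26.] w -0.0002
[-45, np.float64(-119.6), np.float64(67.3), 55] slide [  0. -25. -12.] ang [0. 0. 1.]
[-45, np.float64(-115.0), np.float64(87.3), 54] slide [  0. -44. -20.] ang [-1.  0.  1.]
[-45, np.float64(-106.9), np.float64(106.6), 52] slide [  1. -64. -24.] ang [-3.  0.  1.]
[-45, np.float64(-95.4), np.float64(124.3), 50] slide [  1. -85. -25.] ang [-5.  0.  1.]
```

View pics/side3.png

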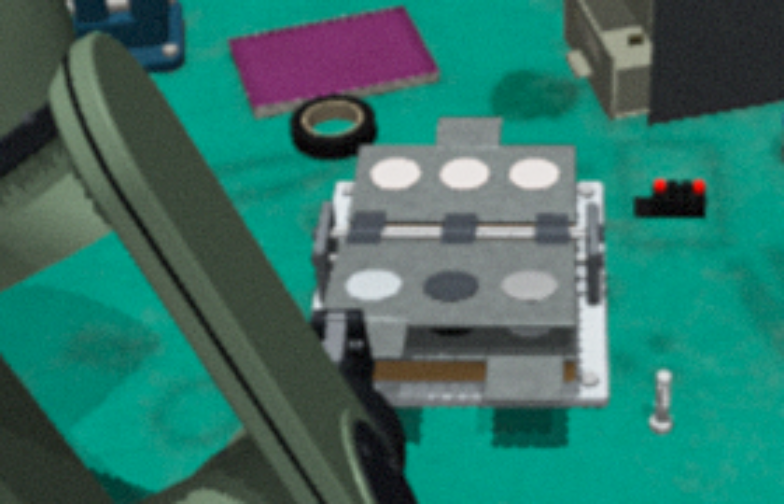

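View pics/wr3.png

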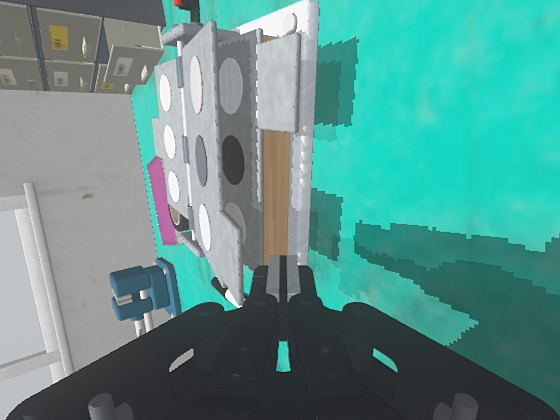

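The wrist view shows the fingertips at (284,262) below the tab, which ends at about (235,280). The under leaf's tab at (280,80) is untouched. Lifting along the arc.

```bash
python3 -m crank '{"slide":[[0,-8,-4],[0,-16,-8],[0,-25,-12],[0,-31,-15],[0,-38,-18],[0,-44,-20],[0,-51,-22],[0,-58,-23],[1,-64,-24],[1,-71,-24],[1,-78,-25],[1,-85,-25]],"angular":[[0,0,0],[0,0,0],[0,0,1],[0,0,1],[-1,0,1],[-1,0,1],[-2,0,1],[-3,0,1],[-3,0,1],[-4,0,1],[-5,0,1],[-5,0,1]],"jaw":[0,0,0,0,0,0,0,0,0,0,0,0]}'
python3 - <<'E'
from h import *
rows([arc(a,t) for a,t in [(50,50),(60,50),(70,50),(80,48),(90,45)]])
d=vision.get_image("side");cv2.imwrite("pics/side4.png",cv2.resize(d["img"][130:310,80:360],None,fx=2.8,fy=2.8))
E
```

```text
time_s: 7.45
position: [0.4774, -0.0019, 0.125]
orientation: [-130.5, 0.3, -12.2]
ft_force: [-0.4, 0.7, -0.4]
grip_width: -0.0
t 7.45 stand pos [-44.2 -95.9 125. ] rpy [-130.5    0.3  -12.2] F [-0.5  0.6 -0.4] j [-33.  24. 115.  48.  72.  41.] w -0.0
[-45, np.float64(-88.5), np.float64(132.4), 50] slide [ -1. -10.   1.] ang [ 0. -0. -0.]
[-45, np.float64(-72.3), np.float64(146.8), 50] slide [ -1. -32.   4.] ang [ 0. -0. -0.]
[-45, np.float64(-53.5), np.float64(158.2), 50] slide [ -1. -53.  11.] ang [ 0. -0. -0.]
[-45, np.float64(-32.9), np.float64(166.1), 48] slide [ -1. -72.  21.] ang [-2. -0. -0.]
[-45, np.float64(-11.2), np.float64(170.0), 45] slide [ -1. -89.  35.] ang [-5.  0. -0.]
```

View pics/side4.png

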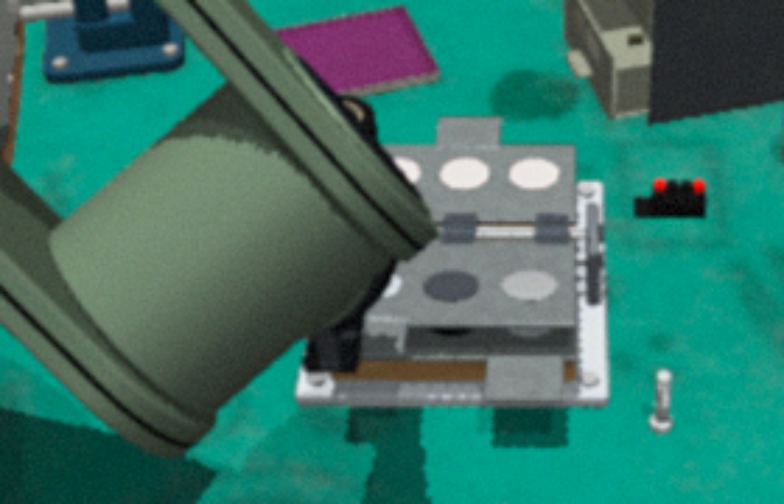

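The leaf hasn't moved, so the fingers missed the tab. I'll project the TCP into the views to check.

Run:
```python
from h import *
s,p,R=cur()
for n in("side","top","wrist"):
    d=vision.get_image(n); im=d["img"].copy()
    for X,c in [(p,(0,0,255)),(p-R[:,2]*.06,(255,0,0)),(B@np.array([-.045,-.136,.073])+O,(0,255,255)),(B@np.array([-.045,.0,.05])+O,(255,255,0))]:
        q=d["camera_matrix"]@(d["R"]@X+d["t"]); q=q[:2]/q[2]; print(n,q.round(0)); cv2.circle(im,tuple(int(v) for v in q),2,c,-1)
    cv2.imwrite(f"pics/p_{n}.png",im if n=="wrist" else cv2.resize(im[130:310,80:360] if n=="side" else im[150:330,130:410],None,fx=2.8,fy=2.8))
```

```text
side [210. 217.]
side [205. 217.]
side [210. 259.]
side [218. 215.]
top [301. 259.]
top [324. 264.]
top [318. 262.]
top [257. 250.]
wrist [280. 246.]
wrist [280. 303.]
wrist [389. 244.]
wrist [277. 196.]
```

View pics/p_side.png

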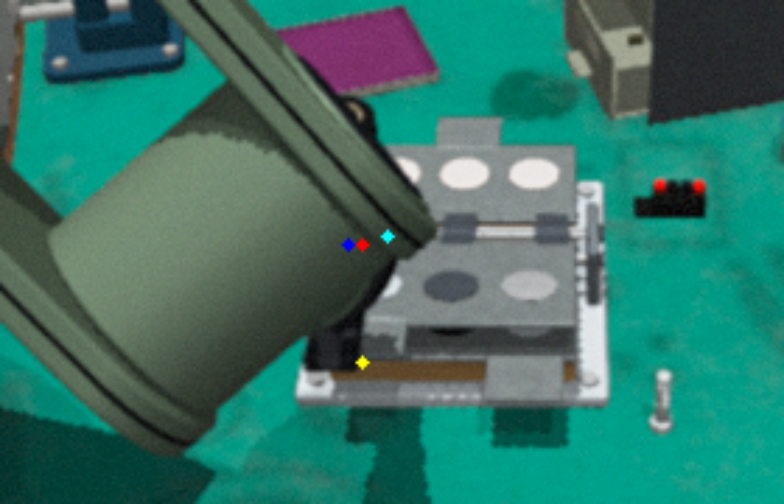

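View pics/p_top.png

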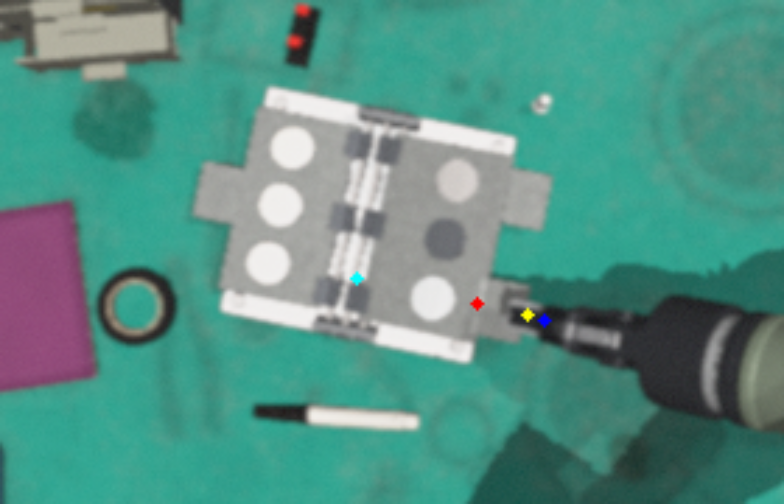

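View pics/p_wrist.png

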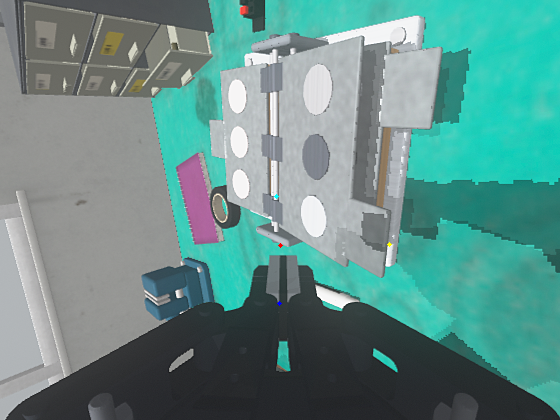

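Run:
```python
from h import *
s,p,R=cur()
print("tcp",p.round(4),"z axis",R[:,2].round(2))
for n,pix in(("top",[(306,256),(309,258),(312,259),(313,261),(315,261),(318,262),(321,262),(325,263)]),("wrist",[(276,260),(283,258),(291,258),(283,275),(283,290),(365,270),(375,255)])):
    d=vision.get_image(n); X=cloud(d)
    for u,v in pix:
        x=X[v,u]; print(n,u,v,"stand",(B.T@(x-O)*1e3).round(0),"tool",(R.T@(x-p)*1e3).round(0), d["img"][v,u])
d=vision.get_image("top");cv2.imwrite("pics/tt.png",cv2.resize(d["img"][230:290,270:350],None,fx=9,fy=9,interpolation=cv2.INTER_NEAREST))
```

```text
tcp [ 0.4772 -0.0024  0.1241] z axis [ 0.16  0.74 -0.65]
top 306 256 stand [ -37. -108.   71.] tool [ 7. 48. 26.] [154 159 157]
top 309 258 stand [ -40. -115.   71.] tool [ 4. 52. 20.] [105 107 108]
top 312 259 stand [ -39. -116.  149.] tool [  5.  -6. -31.] [103 102 102]
top 313 261 stand [ -42. -118.  160.] tool [  2. -13. -40.] [56 55 56]
top 315 261 stand [ -41. -122.  161.] tool [  3. -11. -43.] [49 46 43]
top 318 262 stand [ -42. -127.  172.] tool [  2. -16. -55.] [42 41 39]
top 321 262 stand [ -41. -133.  173.] tool [  4. -13. -59.] [49 42 43]
top 325 263 stand [ -40. -138.  201.] tool [  4. -32. -82.] [37 33 32]
wrist 276 260 stand [ -33. -127.  154.] tool [ 11.  -3. -42.] [125 123 113]
wrist 283 258 stand [ -33. -127.  150.] tool [ 11.   0. -40.] [69 69 56]
wrist 291 258 stand [ -34. -129.  146.] tool [ 11.   4. -39.] [126 124 115]
wrist 283 275 stand [ -33. -140.  161.] tool [ 11.   0. -57.] [63 64 50]
wrist 283 290 stand [ -34. -148.  168.] tool [ 11.   0. -67.] [57 58 46]
wrist 365 270 stand [-111.  -75.    4.] tool [-66.  78.  95.] [177 195  66]
wrist 375 255 stand [ -54. -130.   76.] tool [-9. 58.  5.] [173 172 163]
```

View pics/tt.png

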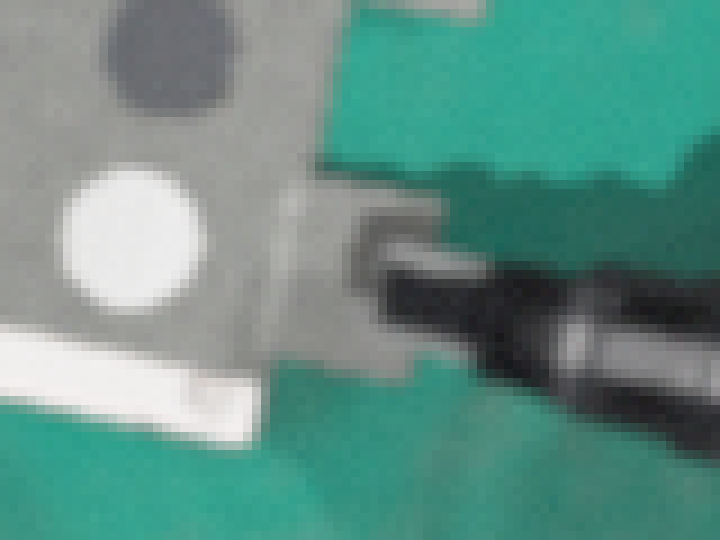

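Both depth views put the real fingertip about 31–40 mm short of the reported TCP along the tool axis, at roughly 35 mm. The leaf measurements come from the same camera, so I'll plan from the measured fingertip. First I'll refine that figure while backing off.

```bash
cat >> h.py <<'E'
TIP=35.; HALF=7
def rows(tgts):
    s,p,R=cur(); tip=p-R[:,2]*TIP/1e3
    print("t",round(s['time_s'],2),"tip",(B.T@(tip-O)*1e3).round(1),"rpy",s['orientation'].round(1),"F",(B.T@s['ft_force']).round(1),"j",s['joints'].round(0))
    for x,y,z,tau in tgts:
        T=Ro.from_euler('xyz',[180+tau,0,YAW],degrees=True).as_matrix()
        w=B@np.array([x,y,z])/1e3+O+T[:,2]*TIP/1e3
        print([x,float(y),float(z),tau],"slide",(R.T@(w-p)*1e3).round(0),"ang",Ro.from_matrix(R.T@T).as_rotvec(degrees=True).round(0))
def tiplook(n="top"):
    s,p,R=cur(); d=vision.get_image(n); X=cloud(d); L=(X-p)@R*1e3
    m=(abs(L[...,0])<16)&(abs(L[...,1])<20)&(L[...,2]<15)&(L[...,2]>-90)
    for a in range(-90,15,10):
        k=m&(L[...,2]>=a)&(L[...,2]<a+10); 
        if k.sum(): print(n,a,k.sum(),"x",np.percentile(L[k][:,0],[5,95]).round(0),"y",np.percentile(L[k][:,1],[5,95]).round(0))
E
python3 - <<'E'
from h import *
tiplook(); tiplook("wrist")
rows([(-45,-190,120,55),(-45,-190,42,55)])
E
```

```text
top -90 1 x [12. 12.] y [-17. -17.]
top -80 5 x [12. 13.] y [-9.  6.]
top -70 19 x [-6.  9.] y [-16.  -8.]
top -60 47 x [-10.   9.] y [-16.  -5.]
top -50 45 x [-10.  11.] y [-15.  -5.]
top -40 27 x [-10.  10.] y [-13.  -5.]
wrist -90 2050 x [-8. 12.] y [-17.  18.]
wrist -80 1454 x [-6. 13.] y [-17.  17.]
wrist -70 927 x [-8. 11.] y [-10.  10.]
wrist -60 714 x [ 6. 11.] y [-12.  12.]
wrist -50 591 x [ 6. 11.] y [-12.  12.]
wrist -40 132 x [ 7. 11.] y [-9.  9.]
t 7.9 tip [ -44.3 -123.3  146.5] rpy [-130.4    0.4  -12.2] F [1.  0.2 0.5] j [-33.  24. 115.  48.  72.  41.]
[-45, -190.0, 120.0, 55] slide [ -0.  60. -34.] ang [ 5. -0. -0.]
[-45, -190.0, 42.0, 55] slide [  0. 120.  17.] ang [ 5. -0. -0.]
```

The fingers end at tool z of about -37 mm in both views, centred in x and y. Backing off, then down.

```bash
sed -i 's/TIP=35.; HALF=7/TIP=37.; HALF=10/' h.py; python3 -m crank '{"slide":[[0,20,-11],[0,40,-22],[0,60,-34],[0,80,-17],[0,100,0],[0,120,17],[0,120,17],[0,120,17]],"angular":[[1,0,0],[2,0,0],[3,0,0],[5,0,0],[5,0,0],[5,0,0],[5,0,0],[5,0,0]],"jaw":[0,0,0,0,0,0,0,0]}'
python3 - <<'E'
from h import *
rows([(-45,-122,42,55)])
tiplook()
E
```

```text
time_s: 8.7
position: [0.4629, -0.0658, 0.0216]
orientation: [-125.3, 0.4, -12.2]
ft_force: [-0.6, -0.1, -0.1]
grip_width: 0.0001
t 8.7 tip [ -45.2 -191.6   43. ] rpy [-125.3    0.4  -12.2] F [-0.6 -0.2 -0.1] j [-42.  38. 115.  49.  71.  25.]
[-45, -122.0, 42.0, 55] slide [ -0. -40.  57.] ang [ 0. -0. -1.]
top -90 1 x [12. 12.] y [-15. -15.]
top -80 4 x [ 7. 13.] y [-17.   9.]
top -70 31 x [-9.  9.] y [-16.  -6.]
top -60 47 x [-10.  10.] y [-16.  -3.]
top -50 37 x [-9. 10.] y [-16.  -5.]
top -40 25 x [-10.   9.] y [-12.  -5.]
top -10 1 x [-10. -10.] y [20. 20.]
top 0 28 x [-15.  12.] y [15. 19.]
top 10 41 x [-14.  14.] y [11. 19.]
```

```bash
python3 -m crank '{"slide":[[0,-10,14],[0,-20,28],[0,-30,43],[0,-40,57],[0,-40,57],[0,-40,57]],"angular":[[0,0,0],[0,0,0],[0,0,0],[0,0,0],[0,0,0],[0,0,0]],"jaw":[0,0,0,0,0,0]}'
python3 - <<'E'
from h import *
rows([arc(a,t) for a,t in [(15,55),(20,55),(25,54),(35,52),(45,50)]])
d=vision.get_image("top");cv2.imwrite("pics/t5.png",cv2.resize(d["img"][200:300,230:370],None,fx=5,fy=5))
cv2.imwrite("pics/w5.png",vision.get_image("wrist")["img"])
E
```

```text
time_s: 9.35
position: [0.4779, 0.003, 0.0223]
orientation: [-125.4, 0.3, -12.1]
ft_force: [-0.8, -0.3, 0.6]
grip_width: -0.0002
t 9.35 tip [ -44.8 -121.2   43.7] rpy [-125.4    0.3  -12.1] F [-0.8 -0.5  0.6] j [-35.  37. 119.  55.  66.  25.]
[-45, -118.9, 70.0, 55] slide [ -0. -23. -13.] ang [ 0. -0. -0.]
[-45, -116.8, 80.1, 55] slide [ -0. -33. -17.] ang [ 0. -0. -0.]
[-45, -113.8, 90.0, 54] slide [ -0. -42. -21.] ang [-1.  0. -0.]
[-45, -105.2, 109.0, 52] slide [ -1. -61. -25.] ang [-3.  0. -0.]
[-45, -93.3, 126.4, 50] slide [ -1. -81. -25.] ang [-5.  0. -0.]
```

View pics/t5.png

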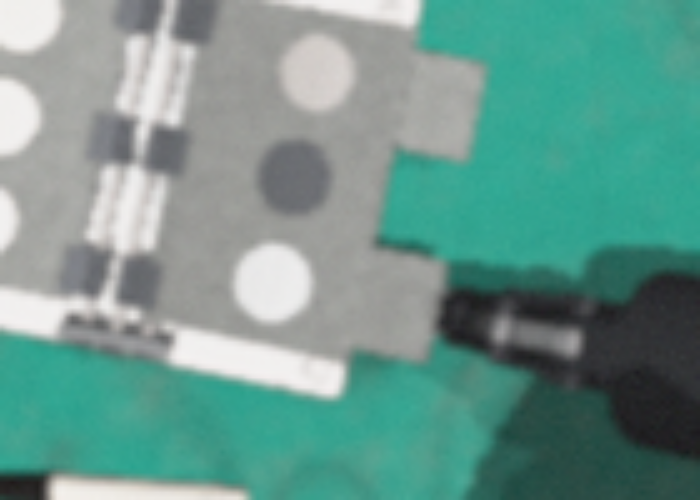

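View pics/w5.png

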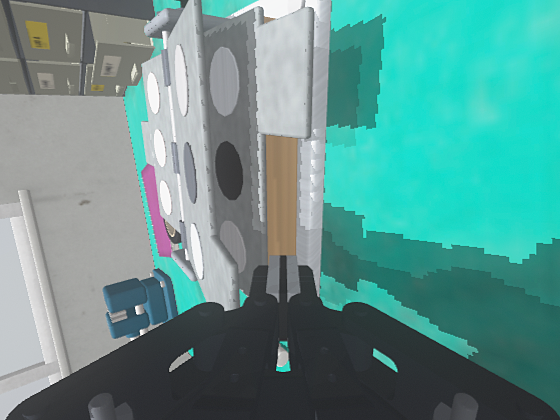

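The top view now shows the fingers disappearing under the tab end at about (440,310), so they really are underneath it. Lifting a little at first, then I'll check.

```bash
python3 -m crank '{"slide":[[0,-6,-3],[0,-12,-7],[0,-18,-10],[0,-23,-13],[0,-28,-15],[0,-33,-17],[0,-37,-19],[0,-42,-21],[0,-42,-21]],"angular":[[0,0,0],[0,0,0],[0,0,0],[0,0,0],[0,0,0],[0,0,0],[-1,0,0],[-1,0,0],[-1,0,0]],"jaw":[0,0,0,0,0,0,0,0,0]}'
cat >> h.py <<'E'
def leaf():
    d=vision.get_image("top"); X=cloud(d); S=(X-O)@B*1e3
    m=(S[...,0]>20)&(S[...,0]<70)&(S[...,2]>54); q=S[m][:,1:]
    if len(q)>40:
        g=np.degrees(np.arctan2(q[:,1]-50,-q[:,0])); r=np.hypot(q[:,0],q[:,1]-50); k=(r>30)&(r<115)
        print("leaf far half: n",k.sum(),"angle deg",np.percentile(g[k],[10,50,90]).round(1),"rmax",r[k].max().round(0))
    return d
E
python3 - <<'E'
from h import *
d=leaf()
rows([arc(a,t) for a,t in [(30,53),(40,52),(50,50),(60,50)]])
cv2.imwrite("pics/t6.png",cv2.resize(d["img"][200:300,230:370],None,fx=5,fy=5))
E
```

```text
time_s: 10.35
position: [0.4801, 0.0092, 0.0693]
orientation: [-126.4, 0.2, -12.2]
ft_force: [0.4, -0.7, -0.4]
grip_width: -0.0001
leaf far half: n 725 angle deg [28.4 30.3 33.1] rmax 106.0
t 10.4 tip [ -44.  -114.4   90.9] rpy [-126.4    0.2  -12.2] F [ 0.5  0.5 -0.7] j [-34.  31. 118.  53.  69.  31.]
[-45, -109.9, 99.7, 53] slide [-1. -9. -2.] ang [-1. -0. -0.]
[-45, -99.6, 117.9, 52] slide [ -1. -29.  -4.] ang [-2. -0. -0.]
[-45, -86.2, 134.3, 50] slide [ -1. -49.  -3.] ang [-4. -0. -0.]
[-45, -69.9, 148.2, 50] slide [ -1. -70.   2.] ang [-4. -0. -0.]
```

View pics/t6.png

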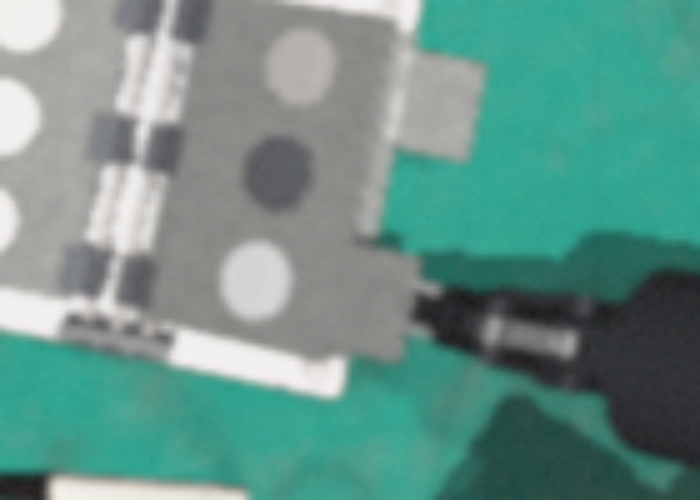

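The leaf is lifting and reads 30°, up from about 10°. The under leaf's tab at (440,105) is unmoved. Continuing.

```bash
python3 -m crank '{"slide":[[0,-5,-1],[0,-9,-2],[0,-16,-3],[0,-23,-4],[-1,-29,-4],[-1,-36,-4],[-1,-43,-4],[-1,-49,-3],[-1,-56,-1],[-1,-63,0],[-1,-70,2],[-1,-70,2]],"angular":[[0,0,0],[-1,0,0],[-1,0,0],[-2,0,0],[-2,0,0],[-3,0,0],[-4,0,0],[-4,0,0],[-4,0,0],[-4,0,0],[-4,0,0],[-4,0,0]],"jaw":[0,0,0,0,0,0,0,0,0,0,0,0]}'
python3 - <<'E'
from h import *
d=leaf()
rows([arc(a,t) for a,t in [(70,49),(80,47),(90,45),(95,45),(100,45)]])
E
```

```text
time_s: 11.6
position: [0.4885, 0.0522, 0.1247]
orientation: [-130.4, 0.2, -12.2]
ft_force: [0.2, -0.3, 0.1]
grip_width: -0.0001
leaf far half: n 428 angle deg [61.7 63.  65. ] rmax 107.0
t 11.65 tip [-44.6 -69.2 148.4] rpy [-130.4    0.2  -12.2] F [-0.9 -0.3  0. ] j [-27.  23. 117.  52.  69.  42.]
[-45, -51.1, 159.1, 49] slide [ -1. -19.   7.] ang [-1. -0. -0.]
[-45, -30.7, 166.4, 47] slide [ -1. -37.  18.] ang [-3. -0. -0.]
[-45, -9.1, 170.0, 45] slide [ -1. -52.  32.] ang [-5. -0. -0.]
[-45, 2.1, 170.3, 45] slide [ -1. -60.  40.] ang [-5. -0. -0.]
[-45, 13.2, 169.5, 45] slide [ -1. -66.  49.] ang [-5. -0. -0.]
```

```bash
python3 -m crank '{"slide":[[0,-7,2],[-1,-13,4],[-1,-19,7],[-1,-25,11],[-1,-31,14],[-1,-37,18],[-1,-42,23],[-1,-47,27],[-1,-52,32],[-1,-60,40],[-1,-66,49],[-1,-66,49]],"angular":[[0,0,0],[-1,0,0],[-1,0,0],[-2,0,0],[-2,0,0],[-3,0,0],[-4,0,0],[-5,0,0],[-5,0,0],[-5,0,0],[-5,0,0],[-5,0,0]],"jaw":[0,0,0,0,0,0,0,0,0,0,0,0]}'
python3 - <<'E'
from h import *
d=leaf()
rows([arc(a,t,r) for a,t,r in [(110,42,120),(120,38,119),(130,34,118),(140,30,117)]])
cv2.imwrite("pics/t7.png",cv2.resize(d["img"][170:300,180:360],None,fx=4,fy=4))
E
```

```text
time_s: 12.85
position: [0.504, 0.1318, 0.1428]
orientation: [-135.3, 0.3, -12.1]
ft_force: [-0.3, -0.5, 0.3]
grip_width: 0.0002
leaf far half: n 269 angle deg [ 99.  100.2 101.6] rmax 108.0
t 12.9 tip [-45.7  13.9 169.1] rpy [-135.4    0.3  -12.1] F [ 0.7  0.2 -0.8] j [-15.  18. 116.  53.  62.  54.]
[-45, 34.8, 165.1, 42] slide [  1. -10.  17.] ang [-3.  0. -0.]
[-45, 54.5, 155.9, 38] slide [  1. -15.  38.] ang [-7.  0. -0.]
[-45, 72.2, 143.5, 34] slide [  1. -17.  59.] ang [-11.   0.  -0.]
[-45, 87.2, 128.1, 30] slide [  1. -14.  79.] ang [-15.   0.  -0.]
```

View pics/t7.png

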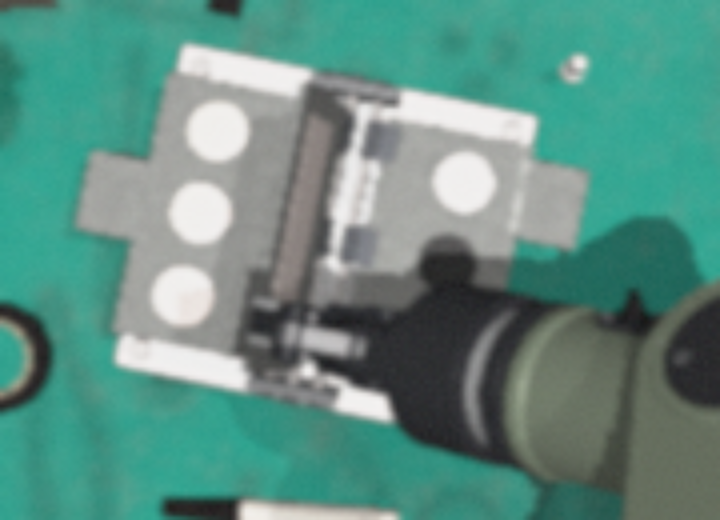

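The leaf is past upright at about 100°, seen edge-on near (300,200), with the under leaf flat. On to 140°.

```bash
python3 -m crank '{"slide":[[0,-4,6],[1,-7,11],[1,-10,17],[1,-12,24],[1,-14,31],[1,-15,38],[1,-16,45],[1,-17,52],[1,-17,59],[1,-16,69],[1,-14,79],[1,-14,79]],"angular":[[-1,0,0],[-2,0,0],[-3,0,0],[-4,0,0],[-6,0,0],[-7,0,0],[-8,0,0],[-10,0,0],[-11,0,0],[-13,0,0],[-15,0,0],[-15,0,0]],"jaw":[0,0,0,0,0,0,0,0,0,0,0,0]}'
python3 - <<'E'
from h import *
d=leaf()
rows([arc(a,t,r) for a,t,r in [(150,26,116),(160,22,115),(165,20,115),(170,18,115),(175,16,115),(180,15,115)]])
E
```

```text
time_s: 14.1
position: [0.518, 0.1964, 0.0957]
orientation: [-150.4, 0.3, -12.0]
ft_force: [0.2, 0.3, 0.0]
grip_width: 0.0001
leaf far half: n 722 angle deg [138.5 141.  142.7] rmax 107.0
t 14.15 tip [-45.2  87.7 128.1] rpy [-150.3    0.3  -12. ] F [-0.4  0.   0.7] j [  2.  19. 113.  40.  48.  76.]
[-45, 99.1, 110.3, 26] slide [ 0.  1. 21.] ang [-4.  0. -0.]
[-45, 107.3, 91.5, 22] slide [ 1.  6. 41.] ang [-8.  0. -0.]
[-45, 110.3, 82.5, 20] slide [ 1.  9. 50.] ang [-10.   0.  -0.]
[-45, 112.7, 73.3, 18] slide [ 1. 13. 59.] ang [-12.   0.  -0.]
[-45, 114.2, 63.9, 16] slide [ 1. 18. 68.] ang [-14.   0.  -0.]
[-45, 115.0, 54.6, 15] slide [ 1. 22. 76.] ang [-15.   0.  -0.]
```

```bash
python3 -m crank '{"slide":[[0,0,5],[0,0,10],[0,1,16],[0,1,21],[0,2,26],[0,4,31],[1,5,36],[1,6,41],[1,8,46],[1,9,50],[1,11,55],[1,13,59]],"angular":[[-1,0,0],[-2,0,0],[-3,0,0],[-4,0,0],[-5,0,0],[-6,0,0],[-7,0,0],[-8,0,0],[-9,0,0],[-10,0,0],[-11,0,0],[-12,0,0]],"jaw":[0,0,0,0,0,0,0,0,0,0,0,0]}'
python3 - <<'E'
from h import *
d=leaf()
rows([arc(a,t,r) for a,t,r in [(172,17,115),(175,16,115),(178,15,115),(180,15,115)]])
cv2.imwrite("pics/t8.png",cv2.resize(d["img"][170:300,180:360],None,fx=4,fy=4))
E
```

```text
time_s: 15.35
position: [0.5225, 0.2134, 0.0378]
orientation: [-162.4, 0.3, -12.0]
ft_force: [0.3, -0.2, 0.3]
grip_width: -0.0001
leaf far half: n 762 angle deg [168.1 170.8 172.8] rmax 106.0
t 15.4 tip [-44.7 113.1  72.7] rpy [-162.5    0.3  -12. ] F [-0.3  0.9 -0.1] j [ 11.  24. 111.  25.  41.  95.]
[-45, 113.4, 69.5, 17] slide [-0.  1.  3.] ang [-1.  0. -0.]
[-45, 114.2, 63.9, 16] slide [-0.  3.  9.] ang [-2.  0. -0.]
[-45, 114.8, 58.3, 15] slide [-0.  4. 14.] ang [-3.  0. -0.]
[-45, 115.0, 54.6, 15] slide [-0.  5. 18.] ang [-3.  0. -0.]
```

View pics/t8.png

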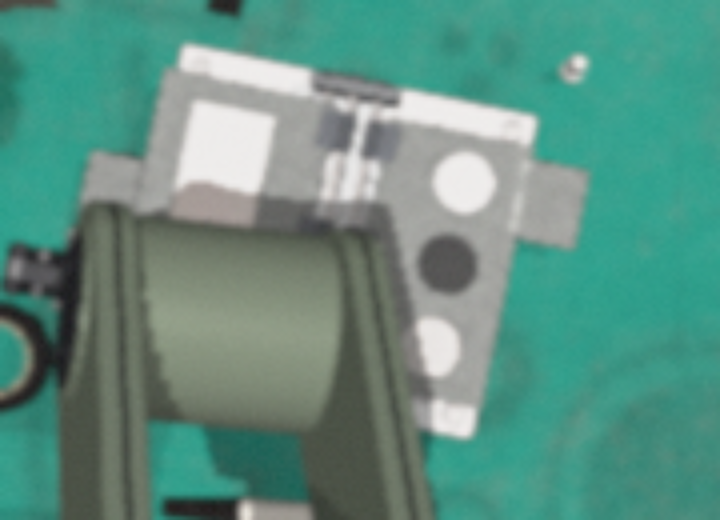

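The leaf is at about 171°. Now I'll press down in small steps and watch the wrist force.

```bash
python3 -m crank '{"slide":[[0,1,3],[0,2,6],[0,3,9],[0,3,11],[0,4,14],[0,4,14]],"angular":[[-1,0,0],[-1,0,0],[-2,0,0],[-2,0,0],[-3,0,0],[-3,0,0]],"jaw":[0,0,0,0,0,0]}'
python3 - <<'E'
from h import *
d=leaf()
rows([(-45,115,54.6,15),(-45,115,52,15)])
E
python3 -m crank '{"slide":[[0,0,1],[0,1,2],[0,1,3],[0,1,4]],"angular":[[0,0,0],[0,0,0],[0,0,0],[0,0,0]],"jaw":[0,0,0,0]}'
python3 - <<'E'
from h import *
d=leaf()
rows([(-45,115,54.6,15),(-45,115,52,15)])
E
```

```text
time_s: 16.0
position: [0.5223, 0.2139, 0.0231]
orientation: [-165.5, 0.3, -11.9]
ft_force: [-1.4, -2.8, 4.2]
grip_width: -0.0002
leaf far half: n 167 angle deg [172.4 175.8 177.2] rmax 105.0
t 16.05 tip [-44.8 115.2  59. ] rpy [-165.5    0.3  -11.9] F [-1.  -2.6  4. ] j [ 13.  25. 111.  21.  40.  99.]
[-45, 115.0, 54.6, 15] slide [-0.  1.  4.] ang [ 0.  0. -0.]
[-45, 115.0, 52.0, 15] slide [-0.  2.  7.] ang [ 0.  0. -0.]
time_s: 16.45
position: [0.5226, 0.214, 0.0221]
orientation: [-165.4, 0.2, -11.9]
ft_force: [-9.2, -9.2, 30.1]
grip_width: -0.0001
leaf far half: n 122 angle deg [171.9 175.9 177.1] rmax 105.0
t 16.5 tip [-44.5 115.2  58. ] rpy [-165.4    0.2  -11.9] F [-6.5 -8.1 25.7] j [ 13.  25. 111.  21.  40.  99.]
[-45, 115.0, 54.6, 15] slide [-0.  1.  3.] ang [ 0.  0. -0.]
[-45, 115.0, 52.0, 15] slide [-0.  1.  6.] ang [ 0.  0. -0.]
```

26 N with the tip hardly moving means it's at the stop or against something else. I'll measure the leaf profile without the height cut.

```bash
cat >> h.py <<'E'
def prof(x0=20,x1=70):
    d=vision.get_image("top"); S=(cloud(d)-O)@B*1e3
    for y in range(-100,145,20):
        m=(S[...,0]>x0)&(S[...,0]<x1)&(abs(S[...,1]-y)<5)&(S[...,2]>20)&(S[...,2]<100)
        if m.sum()>5: print(y,m.sum(),S[m][:,2].mean().round(1),end=" | ")
    print(); return d
E
python3 - <<'E'
from h import *
prof()
d=vision.get_image("side");cv2.imwrite("pics/s9.png",cv2.resize(d["img"][130:310,80:360],None,fx=2.8,fy=2.8))
cv2.imwrite("pics/w9.png",vision.get_image("wrist")["img"])
E
```

```text
-100 99 44.2 | -80 97 44.6 | -60 99 44.6 | -40 99 43.6 | -20 67 44.6 | 0 69 52.6 | 20 99 52.2 | 40 100 52.0 | 60 101 52.4 | 80 104 52.2 | 100 99 51.7 | 120 10 44.3 |
```

View pics/w9.png

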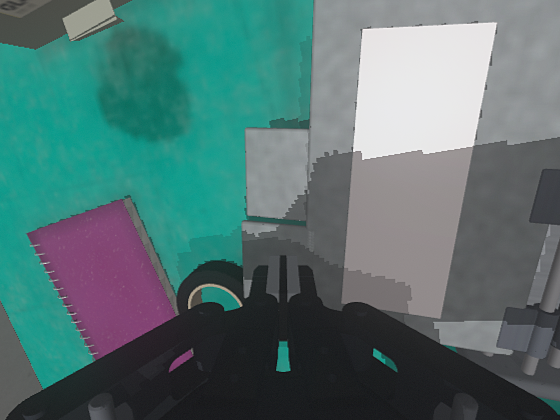

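View pics/s9.png

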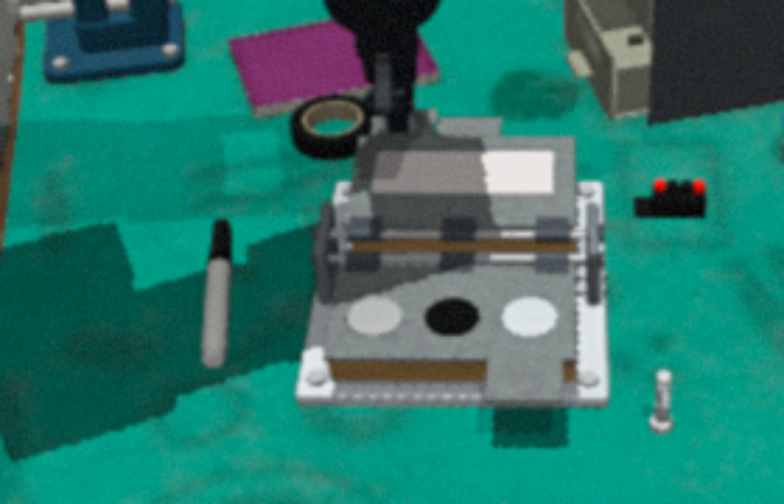

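The leaf is flat: its top reads 52 mm from the hinge out to 100 mm, as expected, and the under leaf reads 44 mm. Retreating straight back along the tool axis.

```bash
python3 -m crank '{"slide":[[0,0,-4],[0,0,-9],[0,0,-16],[0,0,-26],[0,0,-40],[0,0,-60],[0,0,-85],[0,0,-110],[0,0,-130],[0,0,-140],[0,0,-140]],"angular":[[0,0,0],[0,0,0],[0,0,0],[0,0,0],[0,0,0],[0,0,0],[0,0,0],[0,0,0],[0,0,0],[0,0,0],[0,0,0]],"jaw":[0,0,0,0,0,0,0,0,0,0,0]}'
python3 - <<'E'
from h import *
prof(); rows([])
d=vision.get_image("side");cv2.imwrite("pics/s10.png",cv2.resize(d["img"][130:310,80:360],None,fx=2.8,fy=2.8))
E
```

```text
time_s: 17.75
position: [0.5166, 0.179, 0.1591]
orientation: [-165.3, 0.1, -11.9]
ft_force: [0.7, -0.4, 0.3]
grip_width: -0.0001
-100 99 44.0 | -80 99 44.7 | -60 98 44.7 | -40 90 44.0 | -20 66 44.3 | 0 68 52.7 | 20 104 52.0 | 40 102 52.5 | 60 99 52.9 | 80 103 52.8 | 100 101 52.2 | 120 9 44.3 | 
t 17.8 tip [-44.   79.7 193.7] rpy [-165.4    0.2  -11.9] F [ 0.4 -0.4 -0.7] j [  9.  15. 103.  16.  58. 103.]
```

View pics/s10.png

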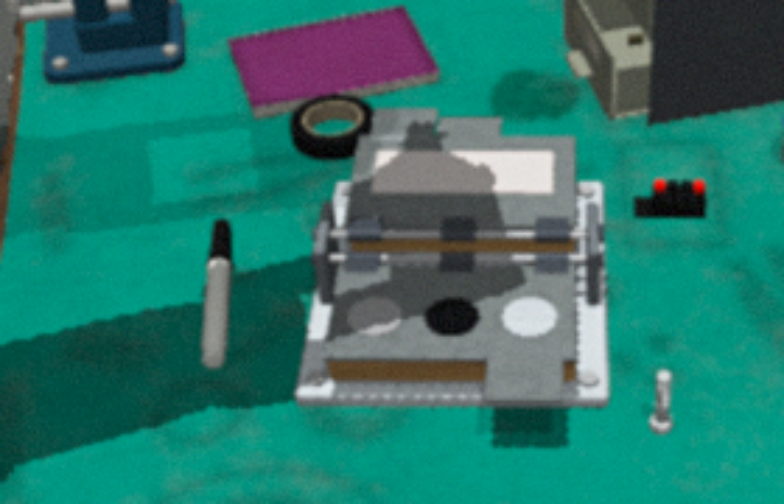

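The leaf has stayed flat and the arm is clear. The tape (335,127), marker (215,294), bolt (662,400) and terminal (670,200) are all where they were. Handing in.

```bash
python3 -c "
from cell import arm
print(arm.close_job())"
```

```text
the job is handed in; nothing more can be done
None
```

The top leaf is turned over its spine and lies flat on the left, the next leaf is uncovered, and the job is handed in. I pushed it up and over from under its tab with the shut fingertips, pressed it down, then backed off.

**Last checks (about 17.8 s on the clock)**
- **Top leaf:** its surface reads 52 to 53 mm above the bench from the hinge outward. It should read 52 mm when flat, so it is within about 1° of its stop.
- **Under leaf:** it reads about 44 mm, as expected when flat. The turned leaf's tab also reads 44 mm, though on only a few pixels.
- **Loose things:** the tape, bolt, terminal and marker look unmoved in the side view; I compared them by eye and did not re-measure them.
- **Robot:** the fingertips are about 14 cm above the leaf and the wrist force is near zero.

**What disagreed**
- **TCP error:** the real fingertips end about 37 mm short of the reported TCP, although the TCP is said to be at the very end of the fingers. Because of this my first lift missed the tab without touching anything. I measured the offset from the camera depth and corrected for it.
- **Final press:** the wrist force reached about 30 N, mostly upward, with the leaf against its stop. That is under the 60 N limit. Wrist-force readings during the turn, taken at the end of each move, stayed under 2 N until about 170°.

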